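# Mark a wooden block in the sloping stamp jig with a mallet blow

## Robot

A 6-joint arm with a two-finger parallel gripper is mounted at the origin on the work surface. World frame = base frame: x ahead of the robot, y to its left, z up, the work surface at z = 0. Lengths are in m, angles in degrees, forces in N, time in s.
With the tool pointing down it reaches from about 0.4 to 0.825 m from the base axis. Payload 7 kg.
Tool frame: the origin (TCP) lies between the finger pads; the fingertips stand 19 mm ahead of it and the grasp point (between the pads) is the TCP (r.finger_overhang is the distance from the TCP to the fingertips, in m); z points along the fingers, y is the direction in which the jaws open and shut (so a half turn about z gives the same grasp; the last joint's range is limited). The gripper opens to 88 mm and grips with 3 to 60 N. Pads are 19 mm wide; open, the fingers measure 130 mm over their backs; the gripper's body (78 mm by 193 mm) begins 47 mm behind the grasp point.
Start: joints at [80.277, 20.546, 0.682, 0, -70.136, -16.507], TCP at [0.298, 0.605, 0.246] pointing down, gripper open.
Joint ranges: [-176.03, 176.03], [-82.01, 121.73], [-58.28, 71.71], [-173.87, 95.51], [-174.79, -0.11], [-173.66, 173.66]. Speed limits (degrees/s): [136.94, 136.94, 172.46, 180, 180, 180].

## Interface

Orientations are given as [roll, pitch, yaw] about the fixed x, y, z axes, in that order (R = Rz(yaw) Ry(pitch) Rx(roll)).
In Python, from plant import r, optics gives the robot as it stands. The module is installed in compiled form; this text tells all that it offers.
- The arm moves only by the tool step_arm, never from a script. Its argument "increments" is a list of rows, each an object of numbers: "tx", "ty", "tz": the shift along the world's x, y, z in mm; "ax", "ay", "az": the turn, a rotation vector about the world's x, y, z in degrees; "claw": the gripper command: -1 is shut, 1 is fully open, values between are in proportion. In form: [{"tx": .., "ty": .., "tz": .., "ax": .., "ay": .., "az": .., "claw": ..}, ...]. A call has 1 to 12 rows; each row shifts and turns the commanded pose from where the row before left it; what a row does not reach is not made up. A row lasts 1/10 s, in which the tool goes at most 50 mm and 8.59 degrees, less where a joint would pass 70% of its speed; a pose out of reach is approached as far as the arm can. A call with a gripper value outside its range is refused whole. The fingers move at their own pace and stop on an object; "newtons" is the grip in N (left out, the last holds). Time passes only in rows, so rows that do not move let the fingers close. It gives the time, the measured TCP pose, the force and the opening at its end, in the units of the state.
- r.get_state(): the state, without advancing time (a new reading comes with each control period).
- optics.capture(name): name is "scene" or "top"; returns a dict with "image" (420x560x3 uint8, blue, green, red), "depth" (420x560 float32, m along the optical axis (not along the pixel's ray), 0 where there is no reading), "fx", "fy", "cx", "cy" (pixels), "distortion" ([k1, k2, p1, p2, k3] as OpenCV has them; the pictures are not rectified), "R" (3x3) and "t" (3): a world point X has camera coordinates R X + t. Camera axes: x right, y down, z forward; pixel columns grow to the right and rows downward; lengths in m; the calibration is good to about 2 mm. A picture is of the moment at which its call begins.
- r.close_job(): hands the job in, once; it reports no verdict.
The state is a dict: "time_s": time; "joints": joint angles; "qd": joint speeds; "joint_torque": joint torques, N m; "tcp_pos": TCP position; "eef_rot": TCP orientation; "contact_force": force on the tool from outside, world axes, zero at the start; "moment": the same for the moment, N m; "gripper_width": finger opening in m.
Only numpy, scipy, OpenCV 4.12 (cv2) and the standard library are available. Lean on these libraries where they do the work, as an engineer would, in place of code of your own. Each camera call takes 0.05 s, during which the arm holds its last target. There are 200 camera calls.

## Task

On the sloping jig, slide the jaw along by its yellow lug until it holds the wooden block snugly against the blue fixed jaw, without crushing the block, and leave it so. Then take the mallet by its handle and, with the mallet head square on the red cap, knock the sprung stamp all the way down with a brisk blow (never with the fingers), and let it spring back up. Finally set the mallet down, not dropped, standing on the same end of its head as at the start with the whole head on the round cork mat; leave the other things on the table where they are.

Things in the scene. Friction and masses are not known exactly. Their poses are not given: they have to be found in the camera images.
- jig: Fixed plywood jig, bed about 180 x 250 mm (y -170 to +80). Origin on the table, 62 mm straight below the bed's surface under the stamp; z up. The bed slopes 30 degrees: low edge at -x (by the robot), 17 mm high, high edge at +x, 107 mm. Bed axes, used below: x up the slope (in jig axes 0.866, 0, 0.5), y = jig y, z square off the bed (-0.5, 0, 0.866).
- arm (a point): Top of the blue arm that carries the stamp: 40 mm wide, 24 mm thick, its top 90 mm off the bed, on a blue column at the bed's high edge. This point is in the middle of its top, 37 mm up-slope of the stamp; arm and column reach from 53 mm down-slope of it to 53 mm up-slope.
- stop: Blue fixed jaw on the bed, 80 x 18 x 30 mm. Origin at the foot of its gripping face, at bed x = 0; axes are the bed axes, the face looks to -y.
- jaw (a joint): Travel (m) of the sliding aluminium jaw along jig +y, towards the fixed jaw: 0 is fully open, at most 0.095; starts open at 0 to 0.035. With the block held it reads about 0.080. It slides with about 3 N of friction and stays where it is left; pushing the block along adds about 2 N.
- jaw_face (a point): Point in the middle of the sliding jaw's gripping face (face 80 x 25 mm, looking to +y), 15.5 mm off the bed; bed axes.
- lug_top (a point): Yellow upright lug of the sliding jaw by which it is pushed or pinched: 36 (bed x) x 16 (y) x 52 mm (off the bed). This point is the centre of its top face; bed axes, so the lug runs 52 mm down along its -z. It stands 45 mm behind (-y) the jaw's face, 55 mm down-slope of the stamp, clear on all sides.
- blank: Loose light wooden block to be marked, 90 (its x) x 70 (y) x 20 mm (z), 150 g, lying on the sloping bed against the low aluminium ledge, between the jaws. Origin at the centre of its underside; its axes are the bed axes. It starts 5 to 30 mm short of the fixed jaw. Held, it lies flat on the bed with one side on each jaw.
- plunger (a joint): Travel (m) of the sprung stamp down towards the bed, square to the bed (30 degrees from vertical): 0 is up, 0.030 fully down at a hard stop. Its spring needs about 3 N to start and 11 N fully down; it springs back by itself when released.
- cap_top (a point): Centre of the top of the stamp's red cap; bed axes, z points out of the cap along the stamp's axis (leaning 30 degrees from vertical towards the jig's -x side). With the stamp up it is 140 mm off the bed, with nothing above it.
- cap: The red striking cap, 34 mm across and 12 mm thick, moving with the stamp. Same origin and axes as cap_top.
- mallet: Wooden mallet, 400 g. Dark head: cylinder 60 mm across, 90 mm high. Origin at the centre of its lower flat face (to strike with and to stand on), z up along the head. Pale level handle along +x, from x = 30 to 160 mm, 26 mm wide (y), 24 mm deep (z), its middle 45 mm above the origin; good grip at x = 65 mm, balance at x = 17 mm.
- mat: Round cork mat, 150 mm across, 4 mm thick, fixed. Origin at the centre of its underside.
- brushes: Bystander: white cup 80 mm across, 90 mm high, with brushes standing to 180 mm. Origin under its centre.
- flask_pink: Bystander: pink flask, 68 mm across, 170 mm high. Origin under its centre.
- flask_mauve: Bystander: mauve flask, 68 mm across, 210 mm high. Origin under its centre.
- tape: Bystander: roll of clear tape lying flat, 90 mm across, 24 mm high.
- glue_jar: Bystander: yellow jar, 60 mm across, 60 mm high.
- paintbrush: Bystander: paintbrush lying on the table.
Mind the look-alikes: they are no part of the job. Leave any orange or turquoise look-alike of the mallet alone. What is shaped like the mat but green is not meant.

How it is judged (in metres and radians):
On the way, in this order (a step that is already met when the one before it is completed fails the run):
1. The sliding jaw presses the block against the fixed jaw (more than 2 N on the fixed jaw), within 3 mm at either jaw (y of jaw_face in the frame of blank above -0.038 m and y of blank in the frame of stop above -0.038 m and contact force between stop and blank above 2 N), for 0.2 s.
2. The mallet's flat face hits the cap: within 10 degrees of square, cap's centre within 28 mm of the face's, the stamp moving down faster than 0.05 m/s (y of jaw_face in the frame of blank above -0.038 m and y of blank in the frame of stop above -0.038 m and angle between the z axis of mallet and the z axis of cap_top, either way round below 0.175 rad and x of cap_top in the frame of mallet between -0.028 and 0.028 m and y of cap_top in the frame of mallet between -0.028 and 0.028 m and value of joint plunger between 0.001 and 0.0255 m and velocity of joint plunger above 0.05 m/s).
3. The mallet head has driven the stamp down past 26 of its 30 mm, still square (y of jaw_face in the frame of blank above -0.038 m and y of blank in the frame of stop above -0.038 m and contact force between mallet and cap above 1 N and angle between the z axis of mallet and the z axis of cap_top, either way round below 0.175 rad and x of cap_top in the frame of mallet between -0.028 and 0.028 m and y of cap_top in the frame of mallet between -0.028 and 0.028 m and value of joint plunger above 0.026 m).
At the end, for the whole second after the job is handed in: Block flat on the sloping bed with each jaw within 3 mm of its side; stamp sprung back up (within 3 mm); mallet standing still on the same face as at the start (within 4.5 degrees of upright), head wholly on the cork mat (centres within 46 mm) (y of jaw_face in the frame of blank above -0.038 m and y of blank in the frame of stop above -0.038 m and angle between the z axis of blank and the z axis of jig, either way round between 0.46 and 0.59 rad and distance between blank and stop below 0.045 m and value of joint plunger below 0.003 m and horizontal distance between mallet and mat below 0.046 m and height (world z) of mallet below 0.008 m and angle between mallet's own z axis and vertical below 0.08 rad and linear speed of each of mallet, blank below 0.03 m/s); the robot touches nothing.
It fails at once if The block is crushed: more than 45 N between it and the fixed jaw (contact force between stop and blank above 45 N).
It fails at once if The fingers press the red cap (contact force between the fingers and cap above 2 N).
It fails at once if The mallet is dropped: out of the fingers while more than 20 mm above the mat (height (world z) of mallet above 0.025 m and contact force between the fingers and mallet below 0.05 N).
It fails at once if A bystander is moved by more than 30 mm (distance of any of brushes, flask_pink, flask_mauve, tape, glue_jar, paintbrush from where it was at the start of the episode above 0.03 m).
It also fails if it takes over 70 s, if anything falls off the work surface, if the arm or the gripper's body presses on something with over 40 N, if the wrist force passes 120 N, or if a joint passes its speed limit or range.

## Working session

There is one attempt and no reset: what is moved stays moved. The work goes in short steps, Python scripts to look and compute and a tool call to move; the robot and the scene stay as the last step left them, time stands still between calls to the robot, and variables do not carry over. Pictures are saved under pics/ and viewed, about 8 in all and at most 12, crops included, and the job is handed in when it is done.

Besides the shell and the picture viewer there is one more tool, called as name(argument=value, ...), one argument or row to a line, values as JSON. step_arm: Moves the arm, as the interface text tells. Its arguments: {"type":"object","properties":{"increments":{"type":"array","items":{"type":"object","properties":{"tx":{"type":"number"},"ty":{"type":"number"},"tz":{"type":"number"},"ax":{"type":"number"},"ay":{"type":"number"},"az":{"type":"number"},"claw":{"type":"number"}}}},"newtons":{"type":"number"}},"required":["increments"]}

```bash
mkdir -p pics; cat > h.py <<'E'
import numpy as np, cv2, pickle
from plant import r, optics
def cap(n):
    c=optics.capture(n); c['K']=np.array([[c['fx'],0,c['cx']],[0,c['fy'],c['cy']],[0,0,1.]]); c['R']=np.array(c['R']);c['t']=np.array(c['t']); c['d']=np.array(c['distortion'],float); return c
def cloud(c):
    H,W=c['depth'].shape; v,u=np.mgrid[:H,:W]
    p=cv2.undistortPoints(np.stack([u,v],-1).reshape(-1,1,2).astype(float),c['K'],c['d']).reshape(H,W,2)
    z=c['depth'].astype(float)
    P=np.dstack([p[...,0]*z,p[...,1]*z,z])
    X=(P-c['t'])@c['R']; X[z==0]=np.nan
    return X
def ray(c,uv,h):
    p=cv2.undistortPoints(np.array(uv,float).reshape(-1,1,2),c['K'],c['d']).reshape(-1,2)
    d=np.c_[p,np.ones(len(p))]@c['R']; o=-c['R'].T@c['t']
    return o+d*((h-o[2])/d[:,2])[:,None]
def proj(c,X):
    return cv2.projectPoints(np.array(X,float).reshape(-1,1,3),cv2.Rodrigues(c['R'])[0],c['t'],c['K'],c['d'])[0].reshape(-1,2)
E
python3 - <<'E'
from h import *
for n in('scene','top'):
    c=cap(n); pickle.dump(c,open(n+'0.pkl','wb')); cv2.imwrite(f'pics/{n}0.png',c['image'])
    print(n,-c['R'].T@c['t'],c['R'][2],c['fx'])
print(r.get_state())
E
```

```text
scene [ 1.62233254 -0.43473811  1.11019688] [-0.69375456  0.28177566 -0.66280245] 483.2172402122368
top [ 0.47511059 -0.04668793  1.37841601] [ 1.18131112e-01  9.19964786e-05 -9.92998002e-01] 403.9114821384582
{'time_s': 0.1, 'joints': array([ 8.02793872e+01,  2.05888578e+01,  6.37814840e-01, -1.70205318e-02,
       -7.01364073e+01, -1.65062527e+01]), 'qd': array([ 0.03136158, -0.13984019,  0.07605179,  0.12264373, -0.10373828,
       -0.06696533]), 'joint_torque': array([-1.88012500e-04, -5.84164274e+01,  2.93750417e+01,  7.01550812e+00,
        1.01170645e-02, -5.64229060e-05]), 'tcp_pos': array([0.29815026, 0.60511469, 0.2446922 ]), 'eef_rot': array([ 1.79911607e+02, -9.50689856e-03, -2.62326537e+01]), 'contact_force': array([-0.36708079, -0.64928731,  0.07222951]), 'moment': array([-0.03968408,  0.02437905,  0.01652722]), 'gripper_width': 0.0877058957526251}
```

View pics/scene0.png

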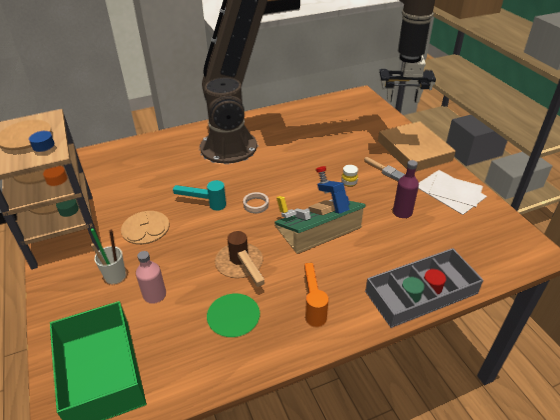

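View pics/top0.png

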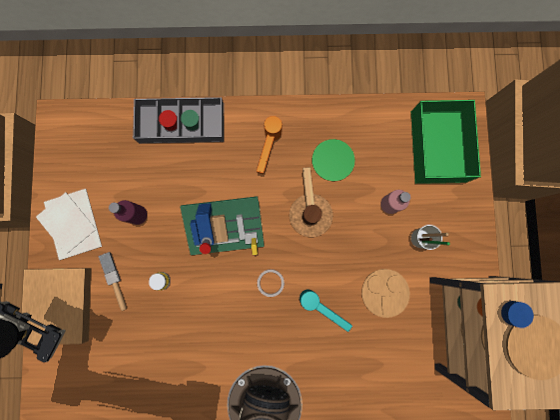

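The pictures show:
- **Jig:** around top (222,226), with yellow lug (254,247) and red cap (206,247).
- **Mallet candidates:** dark head with pale handle at top (311,214), orange at (272,126), turquoise at (311,300). Only the dark and pale one fits.
- **Mat candidates:** speckled disc under the mallet at (311,215), tan disc at (386,293), green at (333,160). I'll enlarge these to confirm.

```bash
cat > m.py <<'E'
from h import *
T=pickle.load(open('top0.pkl','rb')); S=pickle.load(open('scene0.pkl','rb'))
def crop(c,x,y,w,h): return cv2.resize(c['image'][y:y+h,x:x+w],(400,300),interpolation=cv2.INTER_CUBIC)
im=np.vstack([np.hstack([crop(T,172,185,108,81),crop(T,275,155,100,75)]),np.hstack([crop(S,265,155,112,84),crop(T,340,255,100,75)])])
cv2.imwrite('pics/crops.png',im)
XT,XS=cloud(T),cloud(S)
def stats(c,X,n,lo,hi,box):
    hsv=cv2.cvtColor(c['image'],cv2.COLOR_BGR2HSV); m=cv2.inRange(hsv,lo,hi)
    b=np.zeros_like(m); x,y,w,h=box; b[y:y+h,x:x+w]=1; m=(m>0)&(b>0)
    v,u=np.nonzero(m); P=X[m]; P=P[~np.isnan(P[:,0])]
    print(n,len(P),'uv',u.mean().round(1),v.mean().round(1),'min',np.percentile(P,3,0).round(4),'med',np.median(P,0).round(4),'max',np.percentile(P,97,0).round(4))
stats(T,XT,'red T',(0,150,70),(8,255,255),(195,235,25,25)); stats(T,XT,'red T2',(172,150,70),(180,255,255),(195,235,25,25))
stats(S,XS,'red S',(0,150,70),(8,255,255),(310,160,25,25)); stats(S,XS,'red S2',(172,150,70),(180,255,255),(310,160,25,25))
stats(T,XT,'yel T',(22,150,100),(34,255,255),(240,230,30,35)); stats(S,XS,'yel S',(22,150,100),(34,255,255),(272,190,20,30))
stats(T,XT,'head T',(0,0,0),(180,255,75),(297,198,30,32))
# height samples
for n,p in dict(mat1=(325,225),mat1b=(297,222),tan=(386,310),tanb=(372,290),green=(333,150),table=(340,260),head=(312,214),headtop=(312,212)).items(): print(n,XT[p[1],p[0]].round(4))
# extent of things thicker than the table, near discs
for n,(x,y,w,h) in dict(mat1=(285,190,55,52),tan=(357,265,60,58),green=(305,133,60,55)).items():
    P=XT[y:y+h,x:x+w].reshape(-1,3); q=P[(P[:,2]>.0022)&(P[:,2]<.03)]; print(n,len(q),np.percentile(q,1,0).round(3),np.percentile(q,99,0).round(3))
E
python3 m.py
```

```text
red T 101 uv 204.9 248.3 min [0.4911 0.1471 0.1737] med [0.5056 0.1616 0.1839] max [0.5203 0.1775 0.1918]m.py:11: RuntimeWarning: Mean of empty slice.
  print(n,len(P),'uv',u.mean().round(1),v.mean().round(1),'min',np.percentile(P,3,0).round(4),'med',np.median(P,0).round(4),'max',np.percentile(P,97,0).round(4))
  ret = ret.dtype.type(ret / rcount)
Traceback (most recent call last):
  File "m.py", line 12, in <module>
    stats(T,XT,'red T',(0,150,70),(8,255,255),(195,235,25,25)); stats(T,XT,'red T2',(172,150,70),(180,255,255),(195,235,25,25))
                                                                ~~~~~^^^^^^^^^^^^^^^^^^^^^^^^^^^^^^^^^^^^^^^^^^^^^^^^^^^^^^^^^^
  File "m.py", line 11, in stats
    print(n,len(P),'uv',u.mean().round(1),v.mean().round(1),'min',np.percentile(P,3,0).round(4),'med',np.median(P,0).round(4),'max',np.percentile(P,97,0).round(4))
                                                                  ~~~~~~~~~~~~~^^^^^^^
IndexError: index -1 is out of bounds for axis 0 with size 0
```

View pics/crops.png

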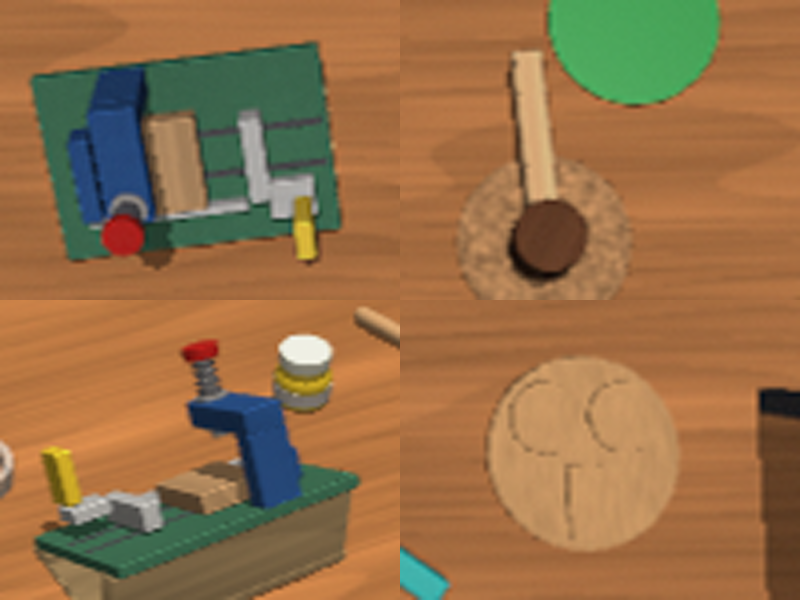

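The crops settle it: the mat is the speckled cork disc under the dark mallet (top (311,217)). The tan disc is grooved plain wood, and the other one is green. The jig is yawed about 6°, and the block is a little short of the fixed jaw.

```bash
sed -i "s/    v,u=np.nonzero(m); P=X\[m\]/    v,u=np.nonzero(m)\n    if len(u)==0: return\n    P=X[m]/" m.py; cat >> m.py <<'E'
print('--fits')
# bed plane: green bed pixels in both views
for n,c,X,b in(('T',T,XT,(172,185,108,81)),('S',S,XS,(265,190,112,60))):
    hsv=cv2.cvtColor(c['image'],cv2.COLOR_BGR2HSV); m=cv2.inRange(hsv,(60,60,20),(95,255,140))>0
    q=np.zeros_like(m); x,y,w,h=b; q[y:y+h,x:x+w]=1; m&=q; P=X[m]; P=P[~np.isnan(P[:,0])]; P=P[P[:,2]>.012]
    A=np.c_[P[:,:2],np.ones(len(P))]
    k=np.ones(len(P),bool)
    for _ in range(5): s=np.linalg.lstsq(A[k],P[k,2],rcond=None)[0]; k=abs(A@s-P[:,2])<.004
    nn=np.array([-s[0],-s[1],1]);nn/=np.linalg.norm(nn)
    print(n,len(P),k.sum(),'plane',s.round(4),'normal',nn.round(4),'tilt',np.degrees(np.arccos(nn[2])).round(2),'yaw',np.degrees(np.arctan2(-nn[1],-nn[0])).round(2))
    rect=cv2.minAreaRect(P[k][:,:2].astype(np.float32)*1000); print('rect',rect, cv2.boxPoints(rect).round(1).tolist())
# mallet
P=XT[160:232,290:330].reshape(-1,3)
hd=P[P[:,2]>.085]; print('head top',len(hd),np.median(hd[:,2]).round(4),cv2.minEnclosingCircle(hd[:,:2].astype(np.float32)*1000), hd.mean(0).round(4))
ha=P[(P[:,2]>.054)&(P[:,2]<.07)]; print('handle',len(ha),np.median(ha[:,2]).round(4),cv2.minAreaRect(ha[:,:2].astype(np.float32)*1000))
l=cv2.fitLine(ha[:,:2].astype(np.float32),cv2.DIST_HUBER,0,.01,.01).ravel(); print('line',l,np.degrees(np.arctan2(l[1],l[0])))
# mat edge by colour, cast to z=.004
roi=T['image'][185:245,280:345]; cv2.imwrite('pics/x.png',roi)
# lug top
for n,c,X,b in(('T',T,XT,(240,230,30,35)),('S',S,XS,(272,190,20,30))):
    hsv=cv2.cvtColor(c['image'],cv2.COLOR_BGR2HSV); m=cv2.inRange(hsv,(22,130,60),(34,255,255))>0
    q=np.zeros_like(m); x,y,w,h=b; q[y:y+h,x:x+w]=1; P=X[m&(q>0)]; P=P[~np.isnan(P[:,0])]; 
    al=np.radians(6.4); print('lug in yaw frame',n,np.c_[P[:,0]*np.cos(al)+P[:,1]*np.sin(al),-P[:,0]*np.sin(al)+P[:,1]*np.cos(al),P[:,2]].round(3)[::6].tolist())
E
python3 m.py
```

```text
red T 101 uv 204.9 248.3 min [0.4911 0.1471 0.1737] med [0.5056 0.1616 0.1839] max [0.5203 0.1775 0.1918]
red S 49 uv 320.8 168.7 min [0.3102 0.1467 0.0021] med [0.5147 0.1607 0.1831] max [0.5218 0.2743 0.1885]
yel T 81 uv 253.7 246.7 min [0.4867 0.0155 0.0701] med [0.5085 0.022  0.1006] max [0.5349 0.0303 0.1122]
yel S 107 uv 281.9 204.0 min [0.4953 0.0125 0.0656] med [0.5224 0.0183 0.0882] max [0.5394 0.0301 0.111 ]
head T 55 uv 306.7 220.1 min [ 0.5829 -0.1755  0.0238] med [ 0.5898 -0.1471  0.0711] max [ 0.6191 -0.1352  0.098 ]
mat1 [ 0.582  -0.2162  0.0039]
mat1b [ 0.594  -0.1211  0.0009]
tan [ 0.2961 -0.4089  0.0106]
tanb [ 0.3622 -0.3647  0.0134]
green [ 0.8433 -0.252   0.005 ]
table [ 0.4627 -0.2641 -0.0011]
head [ 0.6107 -0.1645  0.0958]
headtop [ 0.617  -0.1646  0.0964]
mat1 1076 [ 0.529 -0.264  0.002] [ 0.701 -0.081  0.012]
tan 2054 [ 0.26  -0.508  0.002] [ 0.44  -0.32   0.016]
green 1476 [ 0.716 -0.357  0.002] [ 0.902 -0.158  0.01 ]
--fits
T 2008 1656 plane [ 0.5695  0.0587 -0.2738] normal [-0.4942 -0.0509  0.8678] tilt 29.79 yaw 5.88
rect ((579.07861328125, 124.8192825317
[... 932 characters left out ...]
22, -0.04, 0.027], [0.519, -0.039, 0.022], [0.515, -0.041, 0.063], [0.511, -0.041, 0.069], [0.508, -0.041, 0.08], [0.504, -0.041, 0.086], [0.499, -0.028, 0.103], [0.496, -0.031, 0.104], [0.492, -0.033, 0.101], [0.489, -0.036, 0.095], [0.486, -0.035, 0.094]]
lug in yaw frame S [[0.49, -0.032, 0.098], [0.511, -0.036, 0.11], [0.504, -0.04, 0.103], [0.51, -0.043, 0.104], [0.513, -0.045, 0.103], [0.503, -0.043, 0.091], [0.522, -0.032, 0.1], [0.523, -0.036, 0.098], [0.524, -0.036, 0.094], [0.526, -0.037, 0.092], [0.526, -0.041, 0.09], [0.527, -0.042, 0.087], [0.525, -0.041, 0.08], [0.525, -0.044, 0.077], [0.517, -0.044, 0.067], [0.534, -0.031, 0.074], [0.533, -0.03, 0.069], [0.534, -0.035, 0.067]]
```

step_arm(
  increments=[
    {"tz": 30, "claw": -1, "az": -8},
    {"tz": 30, "tx": 13, "ty": -20, "az": -8},
    {"tx": 13, "ty": -40, "az": -8},
    {"tx": 13, "ty": -40, "az": -8},
    {"tx": 13, "ty": -40, "az": -8},
    {"tx": 13, "ty": -40, "az": -8},
    {"tx": 13, "ty": -40, "az": -8},
    {"tx": 13, "ty": -40, "az": -2},
    {"tx": 13, "ty": -40},
    {"tx": 13, "ty": -40},
    {"tx": 13, "ty": -40},
    {"tx": 13, "ty": -40},
  ],
)

```text
$.increments[0]: bad value
```

```bash
cat > m2.py <<'E'
from h import *
T=pickle.load(open('top0.pkl','rb')); S=pickle.load(open('scene0.pkl','rb')); XT,XS=cloud(T),cloud(S)
# handle
for n,X,b in(('T',XT,(295,160,30,50)),('S',XS,(225,235,45,55))):
    x,y,w,h=b; P=X[y:y+h,x:x+w].reshape(-1,3); q=P[(P[:,2]>.05)&(P[:,2]<.07)&(P[:,0]>.66)&(P[:,0]<.765)]
    l=cv2.fitLine(q[:,:2].astype(np.float32),cv2.DIST_HUBER,0,.01,.01).ravel(); print(n,len(q),l,np.degrees(np.arctan(l[1]/l[0])),np.median(q[:,2]),q[:,0].max(),cv2.minAreaRect(q[:,:2].astype(np.float32)*1000))
# mat ellipse: cork pixel edges cast to z=.004
hsv=cv2.cvtColor(T['image'],cv2.COLOR_BGR2LAB).astype(int)
x,y,w,h=280,185,65,60
lab=cv2.cvtColor(T['image'],cv2.COLOR_BGR2LAB)[y:y+h,x:x+w].reshape(-1,3).astype(float)
cork=np.median(cv2.cvtColor(T['image'],cv2.COLOR_BGR2LAB)[215:235,322:328].reshape(-1,3),0); tab=np.median(cv2.cvtColor(T['image'],cv2.COLOR_BGR2LAB)[190:245,340:346].reshape(-1,3),0); print(cork,tab)
t=(lab-tab)@(cork-tab)/np.dot(cork-tab,cork-tab); m=cv2.GaussianBlur(t.reshape(h,w).astype(np.float32),(5,5),0)>.5
v,u=np.nonzero(m); W=ray(T,np.c_[u+x,v+y],.004)
W=W[np.hypot(W[:,0]-.6,W[:,1]+.165)<.11]
print('mat pts',len(W),cv2.minEnclosingCircle(W[:,:2].astype(np.float32)*1000),np.percentile(W,2,0),np.percentile(W,98,0))
cv2.imwrite('pics/mask.png',cv2.resize(m.astype(np.uint8)*255,None,fx=6,fy=6))
# bed coords of yellow and wood
yaw=np.radians(5.9);c,s=np.cos(yaw),np.sin(yaw)
B=np.array([[.866*c,.866*s,.5],[-s,c,0],[-.5*c,-.5*s,.866]]); O=np.array([.5745,.1696,.062])
for n,X in(('T',XT),('S',XS)):
    img=(T if n=='T' else S)['image']; hv=cv2.cvtColor(img,cv2.COLOR_BGR2HSV); Q=(X-O)@B.T
    inb=(abs(Q[...,0])<.09)&(Q[...,1]>-.17)&(Q[...,1]<.08)
    yl=(cv2.inRange(hv,(22,130,60),(34,255,255))>0)&(abs(Q[...,0]+.055)<.04)&(abs(Q[...,1]+.14)<.05)&(Q[...,2]>.03)
    print(n,'lug',np.percentile(Q[yl],[5,50,95],axis=0).round(4).tolist())
    wd=(cv2.inRange(hv,(8,60,80),(20,190,255))>0)&inb&(abs(Q[...,2]-.02)<.006); print('block top',wd.sum(),np.percentile(Q[wd],[3,50,97],axis=0).round(4).tolist())
E
python3 m2.py
```

```text
T 249 [ 0.9950564   0.09931166  0.7114643  -0.15506463] 5.699534 0.060369427465358366 0.7647740409479724 ((712.1954345703125, -155.2822265625), (105.39067840576172, 25.951154708862305), 5.074559688568115)
S 254 [ 0.99575126  0.09208403  0.71413857 -0.16094732] 5.2835107 0.05994473442089216 0.7645800546423437 ((712.0106811523438, -159.643310546875), (104.41426086425781, 27.173755645751953), 4.948668956756592)
[139. 141. 158.] [129. 147. 162.]
mat pts 1101 ((601.7735595703125, -164.22900390625), 109.8992691040039) [ 0.55187464 -0.25557615  0.004     ] [ 0.70020161 -0.08952696  0.004     ]
T lug [[-0.0714, -0.1458, 0.0384], [-0.0478, -0.1392, 0.0781], [-0.0377, -0.1322, 0.0831]]
block top 333 [[-0.0424, -0.0534, 0.0162], [0.0007, -0.0338, 0.0209], [0.0424, -0.0143, 0.0249]]
S lug [[-0.061, -0.1498, 0.0334], [-0.0433, -0.1452, 0.0581], [-0.0363, -0.1351, 0.0795]]
block top 185 [[-0.0443, -0.059, 0.0149], [0.0033, -0.0324, 0.0199], [0.0458, 0.0074, 0.0219]]
```

The call was refused, so I'll write every key out in full.

step_arm(
  increments=[
    {"tx": 0, "ty": 0, "tz": 30, "ax": 0, "ay": 0, "az": -8, "claw": -1},
    {"tx": 13, "ty": -20, "tz": 30, "ax": 0, "ay": 0, "az": -8, "claw": -1},
    {"tx": 13, "ty": -40, "tz": 0, "ax": 0, "ay": 0, "az": -8, "claw": -1},
    {"tx": 13, "ty": -40, "tz": 0, "ax": 0, "ay": 0, "az": -8, "claw": -1},
    {"tx": 13, "ty": -40, "tz": 0, "ax": 0, "ay": 0, "az": -8, "claw": -1},
    {"tx": 13, "ty": -40, "tz": 0, "ax": 0, "ay": 0, "az": -8, "claw": -1},
    {"tx": 13, "ty": -40, "tz": 0, "ax": 0, "ay": 0, "az": -8, "claw": -1},
    {"tx": 13, "ty": -40, "tz": 0, "ax": 0, "ay": 0, "az": -2, "claw": -1},
    {"tx": 13, "ty": -40, "tz": 0, "ax": 0, "ay": 0, "az": 0, "claw": -1},
    {"tx": 13, "ty": -40, "tz": 0, "ax": 0, "ay": 0, "az": 0, "claw": -1},
    {"tx": 13, "ty": -40, "tz": 0, "ax": 0, "ay": 0, "az": 0, "claw": -1},
    {"tx": 13, "ty": -40, "tz": 0, "ax": 0, "ay": 0, "az": 0, "claw": -1},
  ],
  newtons=20,
)

```text
time_s: 1.3
tcp_pos: [0.4413, 0.1837, 0.3055]
eef_rot: [180.0, 0.0, -84.2]
contact_force: [1.2, 0.5, 0.4]
gripper_width: 0.0015
```

step_arm(
  increments=[
    {"tx": 14, "ty": -42, "tz": 0, "ax": 0, "ay": 0, "az": 0, "claw": -1},
    {"tx": 14, "ty": -42, "tz": 0, "ax": 0, "ay": 0, "az": 0, "claw": -1},
    {"tx": 14, "ty": -42, "tz": 0, "ax": 0, "ay": 0, "az": 0, "claw": -1},
    {"tx": 14, "ty": -42, "tz": 0, "ax": 0, "ay": 0, "az": 0, "claw": -1},
    {"tx": 15, "ty": -42, "tz": 0, "ax": 0, "ay": 0, "az": 0, "claw": -1},
    {"tx": 0, "ty": 0, "tz": -40, "ax": 0, "ay": 0, "az": 0, "claw": -1},
    {"tx": 0, "ty": 0, "tz": -45, "ax": 0, "ay": 0, "az": 0, "claw": -1},
    {"tx": 0, "ty": 0, "tz": -45, "ax": 0, "ay": 0, "az": 0, "claw": -1},
    {"tx": 0, "ty": 0, "tz": -45, "ax": 0, "ay": 0, "az": 0, "claw": -1},
    {"tx": 0, "ty": 0, "tz": -30, "ax": 0, "ay": 0, "az": 0, "claw": -1},
    {"tx": 0, "ty": 0, "tz": -20, "ax": 0, "ay": 0, "az": 0, "claw": -1},
    {"tx": 0, "ty": 0, "tz": 0, "ax": 0, "ay": 0, "az": 0, "claw": -1},
  ],
)

```text
time_s: 2.5
tcp_pos: [0.5101, -0.0251, 0.0777]
eef_rot: [179.6, -0.1, -84.3]
contact_force: [0.8, -0.4, 0.2]
gripper_width: 0.0007
```

```bash
python3 - <<'E'
from h import *
a=cap('top');b=cap('scene'); pickle.dump(b,open('s1.pkl','wb'))
i=cv2.resize(a['image'][175:285,165:305],(400,314),interpolation=cv2.INTER_CUBIC); j=cv2.resize(b['image'][135:255,250:400],(400,320),interpolation=cv2.INTER_CUBIC)[:314]
cv2.imwrite('pics/p1.png',np.hstack([i,j])); s=r.get_state(); print(s['tcp_pos'],s['contact_force'])
E
```

```text
[ 0.51246584 -0.02458537  0.08078843] [-0.18128118  0.29876786  0.4970514 ]
```

View pics/p1.png

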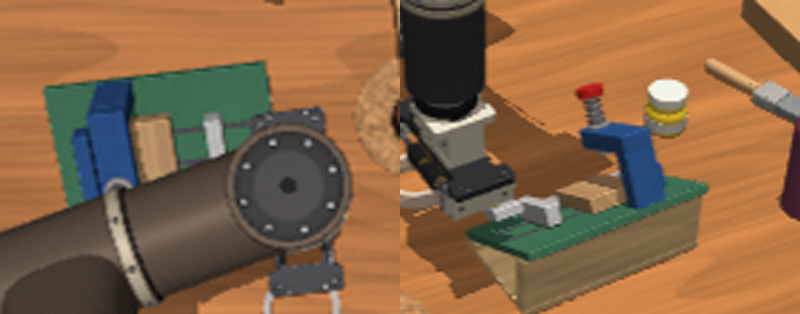

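step_arm(
  increments=[
    {"tx": -1, "ty": 10, "tz": 0, "ax": 0, "ay": 0, "az": 0, "claw": -1},
    {"tx": -1, "ty": 10, "tz": 0, "ax": 0, "ay": 0, "az": 0, "claw": -1},
    {"tx": -1, "ty": 10, "tz": 0, "ax": 0, "ay": 0, "az": 0, "claw": -1},
    {"tx": -1, "ty": 10, "tz": 0, "ax": 0, "ay": 0, "az": 0, "claw": -1},
  ],
)

```text
time_s: 3.0
tcp_pos: [0.5088, 0.0165, 0.0816]
eef_rot: [-179.9, -0.0, -84.2]
contact_force: [0.7, -3.4, 1.8]
gripper_width: 0.0005
```

step_arm(
  increments=[
    {"tx": -1, "ty": 9, "tz": 0, "ax": 0, "ay": 0, "az": 0, "claw": -1},
    {"tx": -1, "ty": 9, "tz": 0, "ax": 0, "ay": 0, "az": 0, "claw": -1},
  ],
)

```text
time_s: 3.2
tcp_pos: [0.5067, 0.0344, 0.081]
eef_rot: [-179.9, 0.0, -84.2]
contact_force: [2.3, -3.4, 1.8]
gripper_width: 0.0004
```

step_arm(
  increments=[
    {"tx": 0, "ty": 5, "tz": 0, "ax": 0, "ay": 0, "az": 0, "claw": -1},
    {"tx": -1, "ty": 5, "tz": 0, "ax": 0, "ay": 0, "az": 0, "claw": -1},
  ],
)

```text
time_s: 3.4
tcp_pos: [0.5056, 0.0441, 0.0806]
eef_rot: [-180.0, -0.0, -84.2]
contact_force: [3.6, -3.7, 1.4]
gripper_width: 0.0007
```

step_arm(
  increments=[
    {"tx": -1, "ty": 5, "tz": 0, "ax": 0, "ay": 0, "az": 0, "claw": -1},
    {"tx": 0, "ty": 4, "tz": 0, "ax": 0, "ay": 0, "az": 0, "claw": -1},
  ],
)

```text
time_s: 3.6
tcp_pos: [0.5042, 0.0527, 0.0805]
eef_rot: [180.0, -0.0, -84.2]
contact_force: [1.7, -3.7, 2.3]
gripper_width: 0.0003
```

step_arm(
  increments=[
    {"tx": 0, "ty": 3, "tz": 0, "ax": 0, "ay": 0, "az": 0, "claw": -1},
    {"tx": 0, "ty": 3, "tz": 0, "ax": 0, "ay": 0, "az": 0, "claw": -1},
  ],
)

```text
time_s: 3.8
tcp_pos: [0.5037, 0.0583, 0.0804]
eef_rot: [179.9, -0.0, -84.2]
contact_force: [-0.3, -3.4, 3.5]
gripper_width: 0.0003
```

step_arm(
  increments=[
    {"tx": -1, "ty": 2, "tz": 0, "ax": 0, "ay": 0, "az": 0, "claw": -1},
    {"tx": 0, "ty": 2, "tz": 0, "ax": 0, "ay": 0, "az": 0, "claw": -1},
  ],
)

```text
time_s: 4.0
tcp_pos: [0.5032, 0.0625, 0.0804]
eef_rot: [180.0, -0.0, -84.2]
contact_force: [0.6, -3.8, 0.8]
gripper_width: 0.0006
```

step_arm(
  increments=[
    {"tx": 0, "ty": 2, "tz": 0, "ax": 0, "ay": 0, "az": 0, "claw": -1},
    {"tx": 0, "ty": 2, "tz": 0, "ax": 0, "ay": 0, "az": 0, "claw": -1},
  ],
)

```text
time_s: 4.2
tcp_pos: [0.5029, 0.0643, 0.0804]
eef_rot: [179.9, -0.2, -84.2]
contact_force: [9.6, -28.1, 1.0]
gripper_width: 0.0001
```

```bash
python3 - <<'E'
from h import *
a=cap('top');b=cap('scene')
i=cv2.resize(a['image'][175:285,165:305],(400,314),interpolation=cv2.INTER_CUBIC); j=cv2.resize(b['image'][170:240,270:360],(400,314),interpolation=cv2.INTER_CUBIC)
cv2.imwrite('pics/p2.png',np.hstack([i,j])); s=r.get_state(); print(s['tcp_pos'],s['contact_force'])
E
```

```text
[0.50289683 0.06419289 0.08043935] [  5.66817037 -19.04424669   1.95394491]
```

View pics/p2.png

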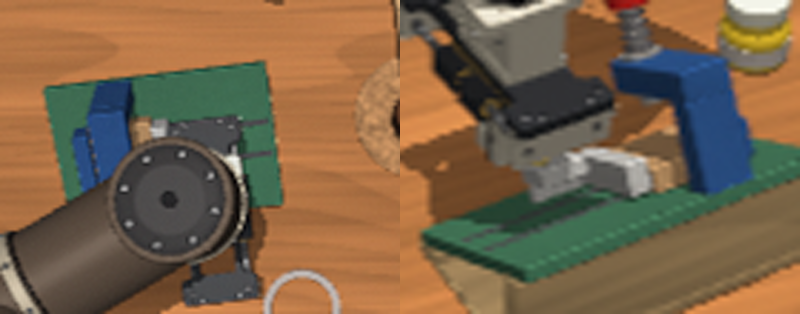

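The view shows the jaw tight against the block, which sits at the fixed jaw (right panel around (655,165)). The force has risen to about 20–28 N, so it is held. I'll hold briefly, then back off and lift.

step_arm(
  increments=[
    {"tx": 0, "ty": 0, "tz": 0, "ax": 0, "ay": 0, "az": 0, "claw": -1},
    {"tx": 0, "ty": 0, "tz": 0, "ax": 0, "ay": 0, "az": 0, "claw": -1},
    {"tx": 0, "ty": 0, "tz": 0, "ax": 0, "ay": 0, "az": 0, "claw": -1},
  ],
)

```text
time_s: 4.6
tcp_pos: [0.5029, 0.0642, 0.0804]
eef_rot: [179.9, -0.2, -84.3]
contact_force: [5.1, -17.8, 1.4]
gripper_width: 0.0005
```

step_arm(
  increments=[
    {"tx": 0, "ty": -3, "tz": 0, "ax": 0, "ay": 0, "az": 0, "claw": -1},
    {"tx": 1, "ty": -10, "tz": 0, "ax": 0, "ay": 0, "az": 0, "claw": -1},
    {"tx": 2, "ty": -20, "tz": 0, "ax": 0, "ay": 0, "az": 0, "claw": -1},
    {"tx": 3, "ty": -30, "tz": 0, "ax": 0, "ay": 0, "az": 0, "claw": -1},
    {"tx": 0, "ty": -30, "tz": 30, "ax": 0, "ay": 0, "az": 8, "claw": -1},
    {"tx": 10, "ty": -30, "tz": 40, "ax": 0, "ay": 0, "az": 8, "claw": -1},
    {"tx": 20, "ty": -30, "tz": 40, "ax": 0, "ay": 0, "az": 8, "claw": -1},
    {"tx": 30, "ty": -25, "tz": 20, "ax": 0, "ay": 0, "az": 8, "claw": 1},
    {"tx": 40, "ty": -20, "tz": 0, "ax": 0, "ay": 0, "az": 8, "claw": 1},
    {"tx": 40, "ty": -10, "tz": 0, "ax": 0, "ay": 0, "az": 8, "claw": 1},
    {"tx": 20, "ty": -5, "tz": 0, "ax": 0, "ay": 0, "az": 8, "claw": 1},
    {"tx": 10, "ty": -5, "tz": 0, "ax": 0, "ay": 0, "az": 8, "claw": 1},
  ],
)

```text
time_s: 5.8
tcp_pos: [0.6792, -0.1493, 0.2055]
eef_rot: [-180.0, 0.1, -19.9]
contact_force: [-0.3, 0.3, -0.7]
gripper_width: 0.0351
```

```bash
python3 - <<'E'
from h import *
b=cap('scene'); X=cloud(b)
yaw=np.radians(5.9);c,s=np.cos(yaw),np.sin(yaw)
B=np.array([[.866*c,.866*s,.5],[-s,c,0],[-.5*c,-.5*s,.866]]); O=np.array([.5745,.1696,.062])
Q=(X-O)@B.T; hv=cv2.cvtColor(b['image'],cv2.COLOR_BGR2HSV)
yl=(cv2.inRange(hv,(22,130,60),(34,255,255))>0)&(abs(Q[...,0]+.055)<.05)&(Q[...,1]<0)&(Q[...,2]>.03)
print('lug',yl.sum(),np.percentile(Q[yl],[5,50,95],axis=0).round(4).tolist())
j=cv2.resize(b['image'][170:240,270:360],(400,311),interpolation=cv2.INTER_CUBIC)
m=cv2.resize(b['image'][205:300,200:325],(400,311),interpolation=cv2.INTER_CUBIC)
cv2.imwrite('pics/p3.png',np.hstack([j,m])); s=r.get_state(); print(s['tcp_pos'],s['contact_force'],s['eef_rot'])
E
```

```text
lug 106 [[-0.0623, -0.0913, 0.0344], [-0.0432, -0.086, 0.0585], [-0.0352, -0.0759, 0.08]]
[ 0.67973279 -0.14975775  0.20533971] [ 2.88306491 -0.27610941  0.66731369] [ 1.79997193e+02  5.79343631e-02 -1.94069354e+01]
```

View pics/p3.png

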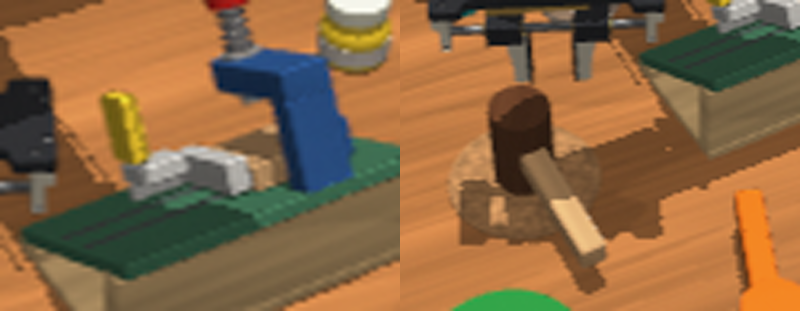

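The jaw, block and fixed jaw are closed up, and the lug sits at y −0.086, having moved 58 mm. The stamp is up. The mallet stands with its handle at about 5.4°. Next I'll align over the handle 70 mm from the head axis and go down.

step_arm(
  increments=[
    {"tx": 2, "ty": -4, "tz": 0, "ax": 0, "ay": 0, "az": 8.5, "claw": 1},
    {"tx": 0, "ty": -4, "tz": 0, "ax": 0, "ay": 0, "az": 8.5, "claw": 1},
    {"tx": 0, "ty": -3, "tz": 0, "ax": 0, "ay": 0, "az": 8.5, "claw": 1},
    {"tx": 0, "ty": 0, "tz": -20, "ax": 0, "ay": 0, "az": 0, "claw": 1},
    {"tx": 0, "ty": 0, "tz": -20, "ax": 0, "ay": 0, "az": 0, "claw": 1},
    {"tx": 0, "ty": 0, "tz": -20, "ax": 0, "ay": 0, "az": 0, "claw": 1},
    {"tx": 0, "ty": 0, "tz": 0, "ax": 0, "ay": 0, "az": 0, "claw": 1},
  ],
)

```text
time_s: 6.55
tcp_pos: [0.6775, -0.1593, 0.1436]
eef_rot: [-179.9, 0.3, 5.1]
contact_force: [0.8, 0.0, -0.1]
gripper_width: 0.0871
```

```bash
python3 - <<'E'
from h import *
b=cap('scene'); X=cloud(b)[215:265,215:260].reshape(-1,3)
s=r.get_state(); print(s['tcp_pos'],s['eef_rot'],s['gripper_width'],s['joints'])
hd=X[(X[:,2]>.085)&(X[:,2]<.1)]; print('S head',len(hd),cv2.minEnclosingCircle(hd[:,:2].astype(np.float32)*1000),hd.mean(0))
t=hd[hd[:,2]>.0915]; print(len(t),t.mean(0),cv2.minEnclosingCircle(t[:,:2].astype(np.float32)*1000))
E
```

```text
[ 0.67857731 -0.15959505  0.14562736] [-1.79961911e+02  1.66546595e-01  5.18431047e+00] 0.08748041848378037 [ 2.71907492e+00  2.66480893e+01 -3.34148108e+00 -3.56048410e-02
 -6.01784651e+01  9.24829318e+01]
S head 161 ((613.94091796875, -166.22760009765625), 34.76894760131836) [ 0.62299998 -0.1634159   0.09246507]
115 [ 0.62081169 -0.16317354  0.09394352] ((615.453125, -169.4783172607422), 32.126285552978516)
```

step_arm(
  increments=[
    {"tx": 3, "ty": -1, "tz": -25, "ax": 0, "ay": 0, "az": 0, "claw": 1},
    {"tx": 3, "ty": 0, "tz": -25, "ax": 0, "ay": 0, "az": 0, "claw": 1},
    {"tx": 0, "ty": 0, "tz": -20, "ax": 0, "ay": 0, "az": 0, "claw": 1},
    {"tx": 0, "ty": 0, "tz": -13, "ax": 0, "ay": 0, "az": 0, "claw": 1},
    {"tx": 0, "ty": 0, "tz": -10, "ax": 0, "ay": 0, "az": 0, "claw": 1},
    {"tx": 0, "ty": 0, "tz": 0, "ax": 0, "ay": 0, "az": 0, "claw": 1},
    {"tx": 0, "ty": 0, "tz": 0, "ax": 0, "ay": 0, "az": 0, "claw": 1},
  ],
)

```text
time_s: 7.3
tcp_pos: [0.6863, -0.1609, 0.0549]
eef_rot: [180.0, -0.1, 5.3]
contact_force: [0.6, 0.5, -0.5]
gripper_width: 0.0875
```

step_arm(
  increments=[
    {"tx": 0, "ty": 0, "tz": 0, "ax": 0, "ay": 0, "az": 0, "claw": -0.2},
    {"tx": 0, "ty": 0, "tz": 0, "ax": 0, "ay": 0, "az": 0, "claw": -0.4},
    {"tx": 0, "ty": 0, "tz": 0, "ax": 0, "ay": 0, "az": 0, "claw": -1},
    {"tx": 0, "ty": 0, "tz": 0, "ax": 0, "ay": 0, "az": 0, "claw": -1},
    {"tx": 0, "ty": 0, "tz": 0, "ax": 0, "ay": 0, "az": 0, "claw": -1},
    {"tx": 0, "ty": 0, "tz": 0, "ax": 0, "ay": 0, "az": 0, "claw": -1},
    {"tx": 0, "ty": 0, "tz": 0, "ax": 0, "ay": 0, "az": 0, "claw": -1},
  ],
  newtons=55,
)

```text
time_s: 8.0
tcp_pos: [0.6857, -0.1608, 0.0539]
eef_rot: [180.0, 0.0, 5.3]
contact_force: [-0.6, -0.5, -0.7]
gripper_width: 0.0373
```

```bash
python3 - <<'E'
from h import *
s=r.get_state(); print(s['tcp_pos'],s['eef_rot'],s['gripper_width'],s['contact_force'],s['moment'])
E
```

```text
[ 0.68571229 -0.16079693  0.05389296] [1.79998594e+02 2.61456420e-03 5.27306040e+00] 0.037327349582835616 [-0.58714598 -0.49115284 -0.72586103] [-0.0124984  -0.0002669  -0.01930884]
```

step_arm(
  increments=[
    {"tx": 0, "ty": 0, "tz": 0, "ax": 0, "ay": 0, "az": 0, "claw": -1},
    {"tx": 0, "ty": 0, "tz": 0, "ax": 0, "ay": 0, "az": 0, "claw": -1},
    {"tx": 0, "ty": 0, "tz": 0, "ax": 0, "ay": 0, "az": 0, "claw": -1},
    {"tx": 0, "ty": 0, "tz": 0, "ax": 0, "ay": 0, "az": 0, "claw": -1},
    {"tx": 0, "ty": 0, "tz": 0, "ax": 0, "ay": 0, "az": 0, "claw": -1},
    {"tx": 0, "ty": 0, "tz": 0, "ax": 0, "ay": 0, "az": 0, "claw": -1},
  ],
)

```text
time_s: 8.6
tcp_pos: [0.6857, -0.1608, 0.0539]
eef_rot: [-180.0, -0.0, 5.3]
contact_force: [0.1, 1.0, -0.3]
gripper_width: 0.0257
```

step_arm(
  increments=[
    {"tx": 0, "ty": 0, "tz": 10, "ax": 0, "ay": 0, "az": 0, "claw": -1},
    {"tx": 0, "ty": 0, "tz": 20, "ax": 0, "ay": 0, "az": 0, "claw": -1},
    {"tx": 0, "ty": 0, "tz": 30, "ax": 0, "ay": 0, "az": 0, "claw": -1},
    {"tx": 0, "ty": 0, "tz": 30, "ax": 0, "ay": 0, "az": 0, "claw": -1},
    {"tx": 0, "ty": 0, "tz": 0, "ax": 0, "ay": 0, "az": 0, "claw": -1},
    {"tx": 0, "ty": 0, "tz": 0, "ax": 0, "ay": 0, "az": 0, "claw": -1},
  ],
)

```text
time_s: 9.2
tcp_pos: [0.6857, -0.1607, 0.1448]
eef_rot: [-180.0, -0.1, 5.2]
contact_force: [-0.4, -1.2, -4.4]
gripper_width: 0.0259
```

```bash
python3 - <<'E'
from h import *
s=r.get_state(); print(s['tcp_pos'],s['eef_rot'],s['gripper_width'],s['contact_force'],s['moment'])
b=cap('scene');a=cap('top'); pickle.dump((a,b),open('lift.pkl','wb'))
X=cloud(b); P=X[180:300,200:290]; 
for n,c in(('scene',b),('top',a)):
    X=cloud(c).reshape(-1,3); hv=cv2.cvtColor(c['image'],cv2.COLOR_BGR2HSV).reshape(-1,3)
    k=(np.hypot(X[:,0]-.616,X[:,1]+.166)<.04)&(X[:,2]>.06)
    Q=X[k]; hi=np.percentile(Q[:,2],95); t=Q[Q[:,2]>hi-.012]
    A=np.c_[t[:,:2],np.ones(len(t))]; f=np.linalg.lstsq(A,t[:,2],rcond=None)[0]
    print(n,len(Q),'z pct',np.percentile(Q[:,2],[2,20,50,80,98]).round(4),'top plane slope deg',np.degrees(np.arctan(f[:2])).round(2),cv2.minEnclosingCircle(t[:,:2].astype(np.float32)*1000))
j=cv2.resize(b['image'][165:285,190:350],(600,450),interpolation=cv2.INTER_CUBIC); cv2.imwrite('pics/p4.png',j)
E
```

```text
[ 0.68569332 -0.16070753  0.14476424] [-1.79977508e+02 -7.90913706e-02  5.24788103e+00] 0.025856030688142403 [-0.40309657 -1.21423933 -4.4481542 ] [ 0.03694413 -0.14704563  0.00085643]
scene 128 z pct [0.0969 0.117  0.1845 0.564  0.5674] top plane slope deg [15.2   1.83] ((648.0194091796875, -165.01400756835938), 20.39676856994629)
top 930 z pct [0.1232 0.1819 0.3654 0.5476 0.5663] top plane slope deg [20.82  0.86] ((645.6450805664062, -163.03729248046875), 24.742908477783203)
```

View pics/p4.png

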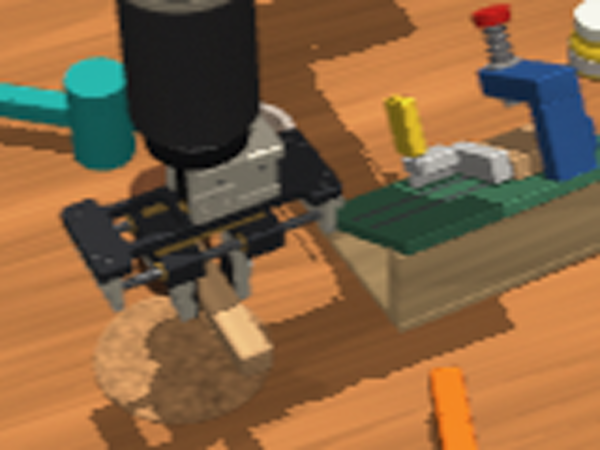

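```bash
python3 - <<'E'
from h import *
a,b=pickle.load(open('lift.pkl','rb'))
print('mat centre S',ray(b,[(238.8,261.3)],.004))
print('mat edges S',ray(b,[(190+95/3.75,261),(190+272/3.75,261),(238.8,165+293/3.75),(238.8,165+425/3.75)],.004).round(4).tolist())
print('mat T left/right/top',ray(T:=pickle.load(open('top0.pkl','rb')),[(275+57/4,215),(275+232/4,215),(311,155+155/4)],.004).round(4).tolist())
for n,c in(('scene',b),('top',a)):
    X=cloud(c).reshape(-1,3); hv=cv2.cvtColor(c['image'],cv2.COLOR_BGR2HSV).reshape(-1,3)
    k=(X[:,0]>.70)&(X[:,0]<.79)&(abs(X[:,1]+.157)<.016)&(X[:,2]>.11)&(X[:,2]<.19)&(hv[:,1]>50)&(hv[:,2]>70)
    Q=X[k]
    if len(Q)<8: print(n,len(Q)); continue
    # upper surface: per x-bin max
    bins=np.arange(.70,.79,.01); 
    print(n,len(Q),[(round(x+.005,3),np.percentile(q[:,2],85).round(4),q[:,1].mean().round(4),len(q)) for x in bins if len(q:=Q[(Q[:,0]>=x)&(Q[:,0]<x+.01)])>2])
E
```

```text
mat centre S [[ 0.62827153 -0.1713938   0.004     ]]
mat edges S [[0.5981, -0.2381, 0.004], [0.6563, -0.1033, 0.004], [0.5533, -0.1454, 0.004], [0.6937, -0.1941, 0.004]]
mat T left/right/top [[0.6182, -0.095, 0.004], [0.6158, -0.2446, 0.004], [0.6905, -0.1713, 0.004]]
scene 246 [(np.float64(0.705), np.float64(0.1532), np.float64(-0.1612), 24), (np.float64(0.715), np.float64(0.1527), np.float64(-0.1619), 22), (np.float64(0.725), np.float64(0.1531), np.float64(-0.1636), 27), (np.float64(0.735), np.float64(0.1529), np.float64(-0.1623), 30), (np.float64(0.745), np.float64(0.1536), np.float64(-0.1612), 30), (np.float64(0.755), np.float64(0.153), np.float64(-0.1612), 31), (np.float64(0.765), np.float64(0.1525), np.float64(-0.1595), 45), (np.float64(0.775), np.float64(0.1508), np.float64(-0.1576), 37)]
top 0
```

step_arm(
  increments=[
    {"tx": 0, "ty": 0, "tz": 40, "ax": 0, "ay": 0, "az": 0, "claw": -1},
    {"tx": 0, "ty": 0, "tz": 45, "ax": 0, "ay": 0, "az": 0, "claw": -1},
    {"tx": 0, "ty": 0, "tz": 45, "ax": 0, "ay": 0, "az": 0, "claw": -1},
    {"tx": -10, "ty": 20, "tz": 45, "ax": 0, "ay": 0, "az": 0, "claw": -1},
    {"tx": -18, "ty": 36, "tz": 20, "ax": 0.4, "ay": -3.7, "az": 0.3, "claw": -1},
    {"tx": -18, "ty": 36, "tz": 0, "ax": 0.4, "ay": -3.7, "az": 0.3, "claw": -1},
    {"tx": -18, "ty": 36, "tz": 0, "ax": 0.4, "ay": -3.7, "az": 0, "claw": -1},
    {"tx": -18, "ty": 36, "tz": 0, "ax": 0.4, "ay": -3.7, "az": 0, "claw": -1},
    {"tx": -18, "ty": 36, "tz": 0, "ax": 0.4, "ay": -3.7, "az": 0, "claw": -1},
    {"tx": -18, "ty": 36, "tz": 0, "ax": 0.4, "ay": -3.7, "az": 0, "claw": -1},
    {"tx": -18, "ty": 36, "tz": 0, "ax": 0.4, "ay": -3.7, "az": 0, "claw": -1},
    {"tx": -18, "ty": 36, "tz": 0, "ax": 0.4, "ay": -3.9, "az": 0, "claw": -1},
  ],
)

```text
time_s: 10.5
tcp_pos: [0.5312, 0.1459, 0.3375]
eef_rot: [-179.8, -29.8, 5.9]
contact_force: [1.9, -0.5, -2.4]
gripper_width: 0.0257
```

```bash
cat > st.py <<'E'
from h import *
from scipy.spatial.transform import Rotation as Ro
s=r.get_state(); R=Ro.from_euler('xyz',s['eef_rot'],degrees=True).as_matrix()
yaw=np.radians(5.9);c,si=np.cos(yaw),np.sin(yaw)
n=np.array([-.5*c,-.5*si,.866]); ux=np.array([.866*c,.866*si,.5]); uy=np.array([-si,c,0])
Rt=np.column_stack([ux,-uy,-n])
print('tcp',s['tcp_pos'].round(4),'rot',s['eef_rot'].round(2),'F',s['contact_force'].round(1),'M',s['moment'].round(2),'w',s['gripper_width'],'t',s['time_s'])
print('turn needed deg',np.degrees(Ro.from_matrix(Rt@R.T).as_rotvec()).round(2))
face=s['tcp_pos']-.072*R[:,0]+.0499*R[:,2]; C=np.array([.5052,.162,.1835]); d=face-C
print('face-cap in bed axes mm',(np.array([d@ux,d@uy,d@n])*1000).round(1),'joints',s['joints'].round(1))
E
python3 st.py
```

```text
tcp [0.5312 0.1459 0.3375] rot [-179.83  -29.79    5.85] F [ 1.9 -0.5 -2.4] M [-0.57  1.68 -0.19] w 0.025659669803095368 t 10.5
turn needed deg [-0.13 -0.22 -0.04]
face-cap in bed axes mm [ 25.8 -18.5  71.6] joints [ 46.3 -11.1 -39.6  28.8 -41.5  31.2]
```

step_arm(
  increments=[
    {"tx": -8, "ty": 9, "tz": -5, "ax": 0, "ay": 0, "az": 0, "claw": -1},
    {"tx": -8, "ty": 9, "tz": -5, "ax": 0, "ay": 0, "az": 0, "claw": -1},
    {"tx": 6, "ty": 0, "tz": -19, "ax": 0, "ay": 0, "az": 0, "claw": -1},
    {"tx": 6.5, "ty": 0, "tz": -19, "ax": 0, "ay": 0, "az": 0, "claw": -1},
    {"tx": 0, "ty": 0, "tz": 0, "ax": 0, "ay": 0, "az": 0, "claw": -1},
    {"tx": 0, "ty": 0, "tz": 0, "ax": 0, "ay": 0, "az": 0, "claw": -1},
  ],
)

```text
time_s: 11.1
tcp_pos: [0.5291, 0.162, 0.2898]
eef_rot: [-180.0, -29.6, 5.8]
contact_force: [0.5, 0.7, -2.3]
gripper_width: 0.0255
```

```bash
python3 st.py; python3 - <<'E'
from h import *
b=cap('scene'); pickle.dump(b,open('pre.pkl','wb'))
cv2.imwrite('pics/p5.png',cv2.resize(b['image'][120:240,250:410],(640,480),interpolation=cv2.INTER_CUBIC))
E
```

```text
tcp [0.5291 0.162  0.2898] rot [-180.    -29.63    5.85] F [ 0.5  0.7 -2.3] M [-0.25  2.02 -0.02] w 0.025515653441476764 t 11.1
turn needed deg [ 0.04 -0.37  0.05]
face-cap in bed axes mm [ 1.5 -2.4 30.7] joints [ 46.7  -8.5 -45.5  34.5 -34.8  23.6]
```

View pics/p5.png

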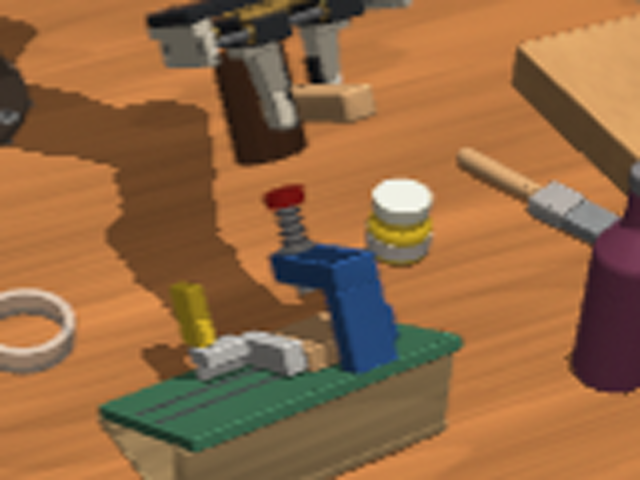

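The head sits square above the cap with about a 30 mm gap, and the stamp and clamp are untouched. Now the brisk blow, about 60 mm along the stamp axis.

step_arm(
  increments=[
    {"tx": 7.5, "ty": 0.8, "tz": -13, "ax": 0, "ay": 0, "az": 0, "claw": -1},
    {"tx": 7.5, "ty": 0.8, "tz": -13, "ax": 0, "ay": 0, "az": 0, "claw": -1},
    {"tx": 7.5, "ty": 0.8, "tz": -13, "ax": 0, "ay": 0, "az": 0, "claw": -1},
    {"tx": 7.5, "ty": 0.8, "tz": -13, "ax": 0, "ay": 0, "az": 0, "claw": -1},
    {"tx": 0, "ty": 0, "tz": 0, "ax": 0, "ay": 0, "az": 0, "claw": -1},
  ],
)

```text
time_s: 11.65
tcp_pos: [0.5604, 0.1667, 0.2397]
eef_rot: [-179.8, -29.8, 5.8]
contact_force: [-9.7, 4.3, 4.2]
gripper_width: 0.0257
```

```bash
python3 st.py; python3 - <<'E'
from h import *
b=cap('scene'); pickle.dump(b,open('down.pkl','wb'))
cv2.imwrite('pics/p6.png',cv2.resize(b['image'][120:240,250:410],(640,480),interpolation=cv2.INTER_CUBIC))
E
```

```text
tcp [0.5604 0.1667 0.2397] rot [-179.8   -29.84    5.82] F [-9.7  4.3  4.2] M [1.46 4.43 0.76] w 0.025667093584334066 t 11.65
turn needed deg [-0.15 -0.18 -0.02]
face-cap in bed axes mm [  3.9  -0.7 -28.8] joints [ 40.7  -2.6 -49.7  44.2 -23.8  17.3]
```

View pics/p6.png

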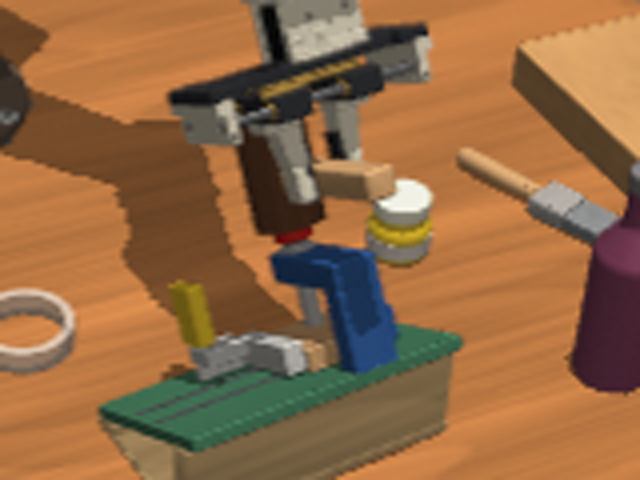

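The cap is driven down nearly to the arm, with the head still square. I'll press another few millimetres to be sure of the hard stop.

step_arm(
  increments=[
    {"tx": 1, "ty": 0.1, "tz": -1.7, "ax": 0, "ay": 0, "az": 0, "claw": -1},
    {"tx": 0.5, "ty": 0, "tz": -0.9, "ax": 0, "ay": 0, "az": 0, "claw": -1},
  ],
)

```text
time_s: 11.9
tcp_pos: [0.5614, 0.167, 0.2384]
eef_rot: [-179.7, -29.9, 5.8]
contact_force: [-8.4, 2.3, 5.2]
gripper_width: 0.0256
```

```bash
python3 st.py
```

```text
tcp [0.5614 0.167  0.2384] rot [-179.74  -29.92    5.8 ] F [-8.4  2.3  5.2] M [0.63 3.91 0.46] w 0.025639819670420987 t 11.9
turn needed deg [-0.22 -0.11 -0.03]
face-cap in bed axes mm [  4.3  -0.5 -30.4] joints [ 40.4  -2.4 -49.9  44.8 -23.4  16.9]
```

step_arm(
  increments=[
    {"tx": 0.8, "ty": 0.1, "tz": -1.3, "ax": 0, "ay": 0, "az": 0, "claw": -1},
    {"tx": 0.7, "ty": 0, "tz": -1.3, "ax": 0, "ay": 0, "az": 0, "claw": -1},
    {"tx": 0, "ty": 0, "tz": 0, "ax": 0, "ay": 0, "az": 0, "claw": -1},
  ],
)

```text
time_s: 12.2
tcp_pos: [0.5637, 0.1675, 0.2373]
eef_rot: [-179.7, -30.0, 5.8]
contact_force: [-6.2, 1.3, 8.7]
gripper_width: 0.0259
```

```bash
python3 st.py
```

```text
tcp [0.5637 0.1675 0.2373] rot [-179.7   -30.05    5.8 ] F [-6.2  1.3  8.7] M [0.32 2.78 0.24] w 0.025867673319430778 t 12.2
turn needed deg [-0.26  0.02 -0.05]
face-cap in bed axes mm [  5.9  -0.2 -32.7] joints [ 40.   -2.2 -50.   45.6 -22.8  16.4]
```

```bash
cat > red.py <<'E'
from h import *
yaw=np.radians(5.9);c_,s_=np.cos(yaw),np.sin(yaw)
B=np.array([[.866*c_,.866*s_,.5],[-s_,c_,0],[-.5*c_,-.5*s_,.866]]); O=np.array([.5745,.1696,.062])
def show(n,c):
    Q=(cloud(c)-O)@B.T; hv=cv2.cvtColor(c['image'],cv2.COLOR_BGR2HSV)
    k=(cv2.inRange(hv,(0,150,60),(8,255,255))>0)&(abs(Q[...,0])<.03)&(abs(Q[...,1])<.03)
    v,u=np.nonzero(k); print(n,'red',k.sum(),'uv',u.mean().round(2),v.min(),v.max(),v.mean().round(2),np.percentile(Q[k][:,2],[10,50,90]).round(4))
    # handle: pale points beyond fingers: slope vs bed x
    k=(Q[...,0]>.085)&(Q[...,0]<.165)&(abs(Q[...,1])<.02)&(Q[...,2]>.12)&(Q[...,2]<.25)&(hv[...,1]>50)&(hv[...,2]>70)
    q=Q[k]; 
    print('   handle',len(q),[(round(x,2),np.percentile(w[:,2],90).round(4),np.percentile(w[:,2],10).round(4)) for x in np.arange(.085,.165,.01) if len(w:=q[(q[:,0]>=x)&(q[:,0]<x+.01)])>3])
if __name__=='__main__':
    show('pre',pickle.load(open('pre.pkl','rb'))); show('down1',pickle.load(open('down.pkl','rb')))
    c=cap('scene'); pickle.dump(c,open('down2.pkl','wb')); show('now',c)
    for z in (0,.005,.01,.02,.03): # expected pixels of cap underside rim centre
        P=O+B.T@np.array([0,0,.14-z-.006]); print('travel',z,proj(c,P).round(1))
E
python3 red.py
```

```text
pre red 45 uv 320.67 166 171 168.69 [0.131  0.1365 0.1405]
   handle 164 [(np.float64(0.08), np.float64(0.2269), np.float64(0.2092)), (np.float64(0.1), np.float64(0.2265), np.float64(0.2092)), (np.float64(0.1), np.float64(0.2263), np.float64(0.2083)), (np.float64(0.12), np.float64(0.2263), np.float64(0.2065)), (np.float64(0.12), np.float64(0.2266), np.float64(0.206)), (np.float64(0.13), np.float64(0.2263), np.float64(0.2056)), (np.float64(0.14), np.float64(0.2259), np.float64(0.2073)), (np.float64(0.15), np.float64(0.2245), np.float64(0.2053))]
down1 red 26 uv 322.85 177 180 178.54 [0.0997 0.104  0.1086]
   handle 208 [(np.float64(0.08), np.float64(0.2358), np.float64(0.1543)), (np.float64(0.1), np.float64(0.2373), np.float64(0.1503)), (np.float64(0.1), np.float64(0.2242), np.float64(0.1524)), (np.float64(0.12), np.float64(0.1665), np.float64(0.147)), (np.float64(0.12), np.float64(0.1661), np.float64(0.15)), (np.float64(0.13), np.float64(0.1655), np.float64(0.1478)), (np.float64(0.14), np.float64(0.1654), np.float64(0.1453)), (np.float64(0.15), np.float64(0.1644), np.float64(0.1447))]
now red 22 uv 323.14 177 180 178.82 [0.1006 0.1033 0.1066]
   handle 206 [(np.float64(0.08), np.float64(0.21), np.float64(0.1489)), (np.float64(0.1), np.float64(0.2338), np.float64(0.1475)), (np.float64(0.1), np.float64(0.2222), np.float64(0.1404)), (np.float64(0.12), np.float64(0.1616), np.float64(0.1451)), (np.float64(0.12), np.float64(0.1604), np.float64(0.1413)), (np.float64(0.13), np.float64(0.1603), np.float64(0.1415)), (np.float64(0.14), np.float64(0.1597), np.float64(0.1429)), (np.float64(0.15), np.float64(0.1571), np.float64(0.1372))]
travel 0 [[320.7 168.9]]
travel 0.005 [[321.1 170.4]]
travel 0.01 [[321.5 171.9]]
travel 0.02 [[322.2 174.8]]
travel 0.03 [[322.9 177.8]]
```

The cap reached full travel on the first blow: its pixel row is 178.5, against 177.8 expected for 30 mm. The extra push only flexed the grip slightly. Now I'll withdraw along the axis.

step_arm(
  increments=[
    {"tx": -7.5, "ty": -0.8, "tz": 13, "ax": 0, "ay": 0, "az": 0, "claw": -1},
    {"tx": -7.5, "ty": -0.8, "tz": 13, "ax": 0, "ay": 0, "az": 0, "claw": -1},
    {"tx": -10, "ty": -1, "tz": 18, "ax": 0, "ay": 0, "az": 0, "claw": -1},
    {"tx": -10, "ty": -1, "tz": 18, "ax": 0, "ay": 0, "az": 0, "claw": -1},
    {"tx": 0, "ty": 0, "tz": 40, "ax": 0, "ay": 0, "az": 0, "claw": -1},
    {"tx": 0, "ty": 0, "tz": 0, "ax": 0, "ay": 0, "az": 0, "claw": -1},
  ],
)

```text
time_s: 12.85
tcp_pos: [0.5285, 0.1648, 0.3431]
eef_rot: [-179.4, -30.2, 5.7]
contact_force: [0.9, 1.0, -2.3]
gripper_width: 0.0255
```

```bash
python3 st.py; python3 - <<'E'
from red import *
c=cap('scene'); show('up',c); pickle.dump(c,open('up.pkl','wb'))
X=cloud(c); Q=(X-O)@B.T; hv=cv2.cvtColor(c['image'],cv2.COLOR_BGR2HSV)
k=(Q[...,0]>.08)&(Q[...,0]<.2)&(abs(Q[...,1])<.03)&(Q[...,2]>.2)&(Q[...,2]<.33)&(hv[...,1]>50)&(hv[...,2]>70); q=Q[k]
print(len(q),[(round(x,3),np.percentile(w[:,2],90).round(4),np.percentile(w[:,2],10).round(4)) for x in np.arange(.08,.2,.01) if len(w:=q[(q[:,0]>=x)&(q[:,0]<x+.01)])>3])
cv2.imwrite('pics/p7.png',cv2.resize(c['image'][100:240,240:410],(583,480),interpolation=cv2.INTER_CUBIC))
E
```

```text
tcp [0.5285 0.1648 0.3431] rot [-179.45  -30.19    5.75] F [ 0.9  1.  -2.3] M [-0.06  1.89  0.12] w 0.02550858227901846 t 12.85
turn needed deg [-0.49  0.14 -0.12]
face-cap in bed axes mm [28.3  1.  76.3] joints [ 48.5 -11.  -39.3  29.8 -42.2  28.5]
up red 46 uv 320.61 166 171 168.7 [0.1308 0.1372 0.1405]
   handle 1 []
231 [(np.float64(0.08), np.float64(0.3025), np.float64(0.2637)), (np.float64(0.09), np.float64(0.3103), np.float64(0.2732)), (np.float64(0.1), np.float64(0.2928), np.float64(0.2698)), (np.float64(0.11), np.float64(0.2801), np.float64(0.2552)), (np.float64(0.12), np.float64(0.2717), np.float64(0.2528)), (np.float64(0.13), np.float64(0.3209), np.float64(0.2538)), (np.float64(0.14), np.float64(0.2719), np.float64(0.2522)), (np.float64(0.15), np.float64(0.2706), np.float64(0.2515)), (np.float64(0.16), np.float64(0.27), np.float64(0.2535)), (np.float64(0.17), np.float64(0.2698), np.float64(0.249)), (np.float64(0.18), np.float64(0.2675), np.float64(0.2489))]
```

View pics/p7.png

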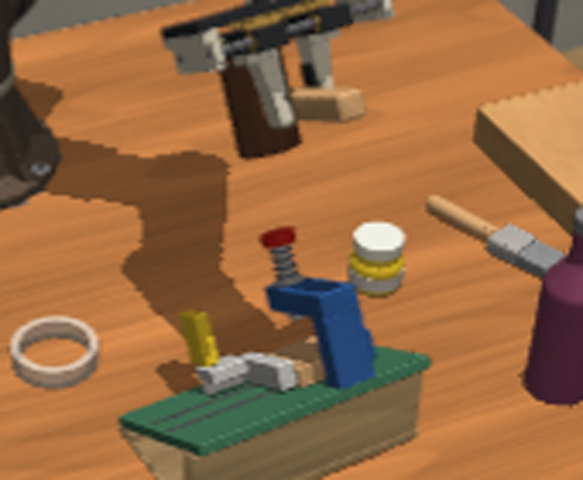

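The stamp has sprung back (row 168.7, as before) and the clamp is intact. The mallet tilts about 2° in the grip, so I'll turn back slightly less than 30° on the way to the mat.

step_arm(
  increments=[
    {"tx": 8, "ty": -20, "tz": 0, "ax": 0, "ay": 0, "az": 0, "claw": -1},
    {"tx": 18, "ty": -36, "tz": 0, "ax": -0.4, "ay": 3.5, "az": 0, "claw": -1},
    {"tx": 18, "ty": -36, "tz": 0, "ax": -0.4, "ay": 3.5, "az": 0, "claw": -1},
    {"tx": 18, "ty": -36, "tz": 0, "ax": -0.4, "ay": 3.5, "az": 0, "claw": -1},
    {"tx": 18, "ty": -36, "tz": 0, "ax": -0.4, "ay": 3.5, "az": 0, "claw": -1},
    {"tx": 18, "ty": -36, "tz": 0, "ax": -0.4, "ay": 3.5, "az": 0, "claw": -1},
    {"tx": 18, "ty": -36, "tz": -20, "ax": -0.4, "ay": 3.5, "az": 0, "claw": -1},
    {"tx": 18, "ty": -36, "tz": -40, "ax": -0.4, "ay": 3.5, "az": 0, "claw": -1},
    {"tx": 18, "ty": -36, "tz": -40, "ax": -0.4, "ay": 3.5, "az": 0, "claw": -1},
    {"tx": 9, "ty": -22, "tz": -40, "ax": 0, "ay": 0, "az": 0, "claw": -1},
    {"tx": 0, "ty": 0, "tz": -35, "ax": 0, "ay": 0, "az": 0, "claw": -1},
    {"tx": 0, "ty": 0, "tz": 0, "ax": 0, "ay": 0, "az": 0, "claw": -1},
  ],
)

```text
time_s: 14.1
tcp_pos: [0.6801, -0.1586, 0.1623]
eef_rot: [180.0, -0.9, 5.8]
contact_force: [-1.4, 0.8, -4.1]
gripper_width: 0.0254
```

step_arm(
  increments=[
    {"tx": 0, "ty": 0, "tz": 0, "ax": 0, "ay": 0, "az": 0, "claw": -1},
  ],
)

```text
time_s: 14.2
tcp_pos: [0.6838, -0.1583, 0.1701]
eef_rot: [179.8, -1.5, 5.9]
contact_force: [0.8, 0.3, -1.6]
gripper_width: 0.0257
```

```bash
cat > ht.py <<'E'
from h import *
s=r.get_state(); print(s['tcp_pos'],s['eef_rot'],s['contact_force'],s['gripper_width'],s['time_s'])
b=cap('scene'); X=cloud(b).reshape(-1,3); hv=cv2.cvtColor(b['image'],cv2.COLOR_BGR2HSV).reshape(-1,3); t=s['tcp_pos']
k=(X[:,0]>t[0]+.015)&(X[:,0]<t[0]+.1)&(abs(X[:,1]-t[1]-.004)<.02)&(abs(X[:,2]-t[2])<.03)&(hv[:,1]>50)&(hv[:,2]>70); Q=X[k]
xs=np.arange(t[0]+.015,t[0]+.1,.01); g=[(x+.005,np.percentile(q[:,2],85),q[:,1].mean(),len(q)) for x in xs if len(q:=Q[(Q[:,0]>=x)&(Q[:,0]<x+.01)])>5]
print(np.array(g).round(4)); g=np.array(g)[:-1]; print('pitch of handle deg',np.degrees(np.polyfit(g[:,0],g[:,1],1)[0]))
E
python3 ht.py
```

```text
[ 0.68383439 -0.15832876  0.17007248] [179.78641732  -1.51347484   5.931372  ] [ 0.81633537  0.34054969 -1.60934016] 0.025728755734597465 14.2
[[ 0.7038  0.1775 -0.1638 22.    ]
 [ 0.7138  0.1782 -0.161  37.    ]
 [ 0.7238  0.1776 -0.1588 31.    ]
 [ 0.7338  0.1771 -0.1597 32.    ]
 [ 0.7438  0.1775 -0.1582 26.    ]
 [ 0.7538  0.1765 -0.1568 35.    ]
 [ 0.7638  0.1766 -0.154  48.    ]
 [ 0.7738  0.1733 -0.1545 32.    ]]
pitch of handle deg -1.2629579488241471
```

step_arm(
  increments=[
    {"tx": 3, "ty": -3, "tz": -25, "ax": 0, "ay": -1, "az": -0.5, "claw": -1},
    {"tx": 3, "ty": -3, "tz": -25, "ax": 0, "ay": 0, "az": 0, "claw": -1},
    {"tx": 0, "ty": 0, "tz": -25, "ax": 0, "ay": 0, "az": 0, "claw": -1},
    {"tx": 0, "ty": 0, "tz": -15, "ax": 0, "ay": 0, "az": 0, "claw": -1},
    {"tx": 0, "ty": 0, "tz": -10, "ax": 0, "ay": 0, "az": 0, "claw": -1},
    {"tx": 0, "ty": 0, "tz": -5, "ax": 0, "ay": 0, "az": 0, "claw": -1},
    {"tx": 0, "ty": 0, "tz": 0, "ax": 0, "ay": 0, "az": 0, "claw": -1},
    {"tx": 0, "ty": 0, "tz": 0, "ax": 0, "ay": 0, "az": 0, "claw": -1},
    {"tx": 0, "ty": 0, "tz": 0, "ax": 0, "ay": 0, "az": 0, "claw": -1},
  ],
)

```text
time_s: 15.15
tcp_pos: [0.6907, -0.1644, 0.0662]
eef_rot: [179.7, -2.7, 5.4]
contact_force: [-1.1, -0.5, -4.3]
gripper_width: 0.0256
```

```bash
python3 ht.py
```

```text
[ 0.6906632  -0.16439833  0.06624544] [179.68121603  -2.70054451   5.42640143] [-1.08815836 -0.4576611  -4.3385247 ] 0.02561176942946031 15.15
[[ 0.7107  0.0742 -0.1685 31.    ]
 [ 0.7207  0.0745 -0.1674 24.    ]
 [ 0.7307  0.0748 -0.1654 34.    ]
 [ 0.7407  0.0751 -0.1651 25.    ]
 [ 0.7507  0.0748 -0.1646 30.    ]
 [ 0.7607  0.0751 -0.1628 30.    ]
 [ 0.7707  0.074  -0.1618 36.    ]
 [ 0.7807  0.0723 -0.1613 37.    ]]
pitch of handle deg 0.10707289372152018
```

step_arm(
  increments=[
    {"tx": 0, "ty": 0, "tz": -4, "ax": 0, "ay": 0, "az": 0, "claw": -1},
    {"tx": 0, "ty": 0, "tz": -3, "ax": 0, "ay": 0, "az": 0, "claw": -1},
    {"tx": 0, "ty": 0, "tz": -2, "ax": 0, "ay": 0, "az": 0, "claw": -1},
    {"tx": 0, "ty": 0, "tz": 0, "ax": 0, "ay": 0, "az": 0, "claw": -1},
  ],
)

```text
time_s: 15.6
tcp_pos: [0.6896, -0.1644, 0.0554]
eef_rot: [179.7, -2.6, 5.4]
contact_force: [-0.7, 0.5, -3.3]
gripper_width: 0.0253
```

step_arm(
  increments=[
    {"tx": 0, "ty": 0, "tz": -2, "ax": 0, "ay": 0, "az": 0, "claw": -1},
    {"tx": 0, "ty": 0, "tz": 0, "ax": 0, "ay": 0, "az": 0, "claw": -1},
  ],
)

```text
time_s: 15.8
tcp_pos: [0.6901, -0.1644, 0.054]
eef_rot: [179.7, -2.6, 5.4]
contact_force: [0.2, -0.4, -3.1]
gripper_width: 0.0258
```

step_arm(
  increments=[
    {"tx": 0, "ty": 0, "tz": -1, "ax": 0, "ay": 0, "az": 0, "claw": -1},
    {"tx": 0, "ty": 0, "tz": 0, "ax": 0, "ay": 0, "az": 0, "claw": -1},
  ],
)

```text
time_s: 16.0
tcp_pos: [0.6903, -0.1644, 0.0537]
eef_rot: [179.7, -2.6, 5.4]
contact_force: [0.7, 0.4, 0.9]
gripper_width: 0.0255
```

The force has gone from −4 to about +1 N, so the head is resting on the mat. Now I'll release and rise.

step_arm(
  increments=[
    {"tx": 0, "ty": 0, "tz": 0, "ax": 0, "ay": 0, "az": 0, "claw": -0.3},
    {"tx": 0, "ty": 0, "tz": 0, "ax": 0, "ay": 0, "az": 0, "claw": 0},
    {"tx": 0, "ty": 0, "tz": 0, "ax": 0, "ay": 0, "az": 0, "claw": 0.5},
    {"tx": 0, "ty": 0, "tz": 0, "ax": 0, "ay": 0, "az": 0, "claw": 1},
    {"tx": 0, "ty": 0, "tz": 0, "ax": 0, "ay": 0, "az": 0, "claw": 1},
    {"tx": 0, "ty": 0, "tz": 0, "ax": 0, "ay": 0, "az": 0, "claw": 1},
    {"tx": 0, "ty": 0, "tz": 0, "ax": 0, "ay": 0, "az": 0, "claw": 1},
  ],
)

```text
time_s: 16.7
tcp_pos: [0.69, -0.1644, 0.0531]
eef_rot: [179.7, -2.6, 5.4]
contact_force: [-0.1, 0.7, 1.1]
gripper_width: 0.073
```

step_arm(
  increments=[
    {"tx": 0, "ty": 0, "tz": 15, "ax": 0, "ay": 0, "az": 0, "claw": 1},
    {"tx": 0, "ty": 0, "tz": 30, "ax": 0, "ay": 0, "az": 0, "claw": 1},
    {"tx": 0, "ty": 0, "tz": 40, "ax": 0, "ay": 0, "az": 0, "claw": 1},
    {"tx": 0, "ty": 0, "tz": 45, "ax": 0, "ay": 0, "az": 0, "claw": 1},
    {"tx": 0, "ty": 0, "tz": 45, "ax": 0, "ay": 0, "az": 0, "claw": 1},
    {"tx": -40, "ty": 0, "tz": 20, "ax": 0, "ay": 0, "az": 0, "claw": 1},
    {"tx": -45, "ty": 0, "tz": 0, "ax": 0, "ay": 0, "az": 0, "claw": 1},
    {"tx": -45, "ty": 0, "tz": 0, "ax": 0, "ay": 0, "az": 0, "claw": 1},
    {"tx": -45, "ty": 0, "tz": 0, "ax": 0, "ay": 0, "az": 0, "claw": 1},
    {"tx": 0, "ty": 0, "tz": 0, "ax": 0, "ay": 0, "az": 0, "claw": 1},
  ],
)

```text
time_s: 17.7
tcp_pos: [0.5101, -0.1645, 0.2501]
eef_rot: [179.7, -2.7, 5.4]
contact_force: [0.8, -0.2, 1.5]
gripper_width: 0.0878
```

```bash
python3 - <<'E'
from red import *
s=r.get_state(); print(s['tcp_pos'],s['contact_force'],s['gripper_width'],s['time_s'])
c=cap('scene'); show('end',c); X=cloud(c); Q=(X-O)@B.T; hv=cv2.cvtColor(c['image'],cv2.COLOR_BGR2HSV)
yl=(cv2.inRange(hv,(22,130,60),(34,255,255))>0)&(abs(Q[...,0]+.055)<.05)&(Q[...,1]<0)&(Q[...,2]>.03); print('lug',np.percentile(Q[yl],[5,50,95],axis=0).round(4).tolist())
P=X[215:275,215:265].reshape(-1,3); h=P[(P[:,2]>.09)&(P[:,2]<.1)]; print('head top',len(h),cv2.minEnclosingCircle(h[:,:2].astype(np.float32)*1000),h[:,2].mean()); A=np.c_[h[:,:2],np.ones(len(h))]; print(np.degrees(np.linalg.lstsq(A,h[:,2],rcond=None)[0][:2]))
T=cap('top'); Y=cloud(T).reshape(-1,3); h=Y[(np.hypot(Y[:,0]-.62,Y[:,1]+.168)<.05)&(Y[:,2]>.085)&(Y[:,2]<.1)]; print('T head',len(h),len(h) and cv2.minEnclosingCircle(h[:,:2].astype(np.float32)*1000))
i=cv2.resize(c['image'][130:300,200:420],(518,400),interpolation=cv2.INTER_CUBIC); cv2.imwrite('pics/p8.png',i)
E
```

```text
[ 0.51005453 -0.16451548  0.25006953] [ 0.76407246 -0.19004741  1.47948614] 0.08778478952135972 17.7
end red 48 uv 320.67 166 171 168.69 [0.1299 0.1368 0.1407]
   handle 0 []
lug [[-0.0639, -0.0905, 0.0339], [-0.0425, -0.0857, 0.0577], [-0.0354, -0.0766, 0.0805]]
head top 211 ((618.4848022460938, -175.11370849609375), 31.025907516479492) 0.09345635744156032
[-0.21490206  0.40995454]
T head 270 ((616.721923828125, -170.28854370117188), 29.6175594329834)
```

View pics/p8.png

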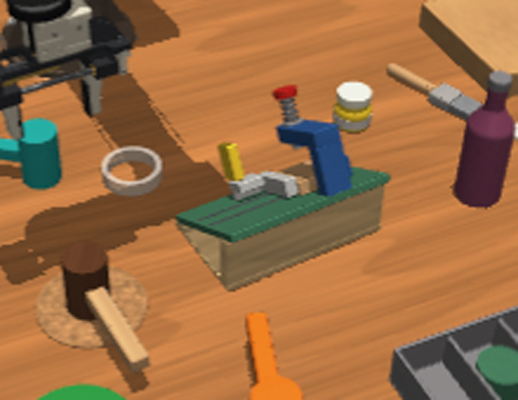

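The mallet stands on the cork mat (crop around (88,300)), its head at (0.617,−0.171) against the mat at about (0.620,−0.170). The clamp is closed and the stamp is up. Handing in.

```bash
python3 -c "
from plant import r
print(r.close_job())"
```

```text
the job is handed in; nothing more can be done
None
```

I handed the job in at about 18 s of the 70 s allowed, with every step done. The hand-in reports no verdict, so what follows rests on my own checks.

**What I did**
- **Clamp:** I pushed the jaw by its yellow lug until the force on the gripper jumped. It peaked at 28 N in y (about 30 N in all) and settled at about 18 N, under the 45 N limit. I held it there for about 0.4 s and backed off.
- **Blow:** I took the mallet by its handle and struck the cap along the stamp axis at about 0.15 m/s. I then stayed down about half a second, pressing a few millimetres further to be sure of the stop.
- **Mallet:** I set it down on the cork mat with the force showing contact before the fingers opened.

**Last checks**
- **Clamp:** the lug was still where I left it (y −0.0857 m, against −0.086 m just after clamping).
- **Stamp:** the cap is at the same image row as before the blow, so it is fully back up. At the bottom, the camera showed about 30 mm of travel.
- **Mallet:** it stands within about 0.5° of upright. Its head is 4–5 mm from the mat centre by both cameras.
- **Bystanders:** those visible in the last picture look undisturbed, but I did not measure them.

**What disagreed**
- The extra press after the blow turned the mallet about 2–3° in the grip. I levelled it before setting it down.
- The two cameras differed by up to about 5 mm, mostly in y, well inside the tolerances.
- The first move call was refused because I had left keys out. Nothing moved.

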